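# Quick-check a cell under a bayonet contact cap held at half turn

### The arm

A 6-joint arm with a two-finger parallel gripper is mounted at the origin on the work surface. World frame = base frame: x ahead of the robot, y to its left, z up, the work surface at z = 0. Lengths are in mm, angles in rad, forces in N, time in s.
With the tool pointing down it reaches from about 350 to 975 mm from the base axis. Payload 7.1 kg.
Tool frame: the origin (TCP) lies at the very end of the fingers, on their centre line; the grasp point (between the pads) lies 19 mm behind it; z points along the fingers, y is the direction in which the jaws open and shut (so a half turn about z gives the same grasp; the last joint's range is limited). The gripper opens to 88 mm and grips with 3 to 60 N. Pads are 20 mm wide; open, the fingers measure 115 mm over their backs; the gripper's body (75 mm by 178 mm) begins 61 mm behind the grasp point.
Start: joints at [1.099, 0.423, 1.63, -0, 1.089, -0.019], TCP at [273.396, 562.014, 222.675] pointing down, gripper open.
Joint ranges: [-3, 3], [-0.9, 2.11], [0.09, 2.58], [-1.31, 4.45], [0.11, 2.69], [-2.54, 2.54]. Speed limits (rad/s): [2.39, 2.39, 3.01, 3.14, 3.14, 3.14].

### API

Orientations are given as a rotation vector (axis times angle).
In Python, from workcell import monitor, vision, order, find_in, regions_of, place_of gives the robot as it stands. The module is installed in compiled form; this text tells all that it offers.
- The arm moves only by the tool carry_out, never from a script. Its argument "targets" is a list of rows, each a list of 3 entries, a list of its own where there are three numbers: the turn, a rotation vector about the world's x, y, z in degrees, then the shift along the world's x, y, z in mm, then the finger opening in mm, from 0 to 87.8. In form: [[[rx, ry, rz], [x, y, z], hand], ...]. A call has 1 to 10 rows; each row is the pose to reach, as a shift and turn from the pose commanded when the call began; what a row does not reach only later rows make up. A row lasts 1/12 s, in which the tool goes at most 41.7 mm and 7.16 degrees, less where a joint would pass 70% of its speed; a pose out of reach is approached as far as the arm can. A call with a gripper value outside its range is refused whole. The fingers move at their own pace and stop on an object; the grip force is fixed at half the most. Time passes only in rows, so rows that repeat a pose let the fingers close. It gives the time, the measured TCP pose, the force and the opening at its end, in the units of the state.
- monitor.get_obs(): the state, without advancing time (a new reading comes with each control period).
- vision.get_image(name): name is "side" or "top" or "wrist"; returns the picture (420x560x3 uint8, red, green, blue); there is no depth.
- vision.camera_model(name): a dict with "K" (3x3 intrinsics, pixels), "rvec" (rotation vector, rad) and "tvec" (3), from world to camera coordinates, as OpenCV has them. Camera axes: x right, y down, z forward; pixel columns grow to the right and rows downward; lengths in mm; the calibration is good to about 2 mm. A picture is of the moment at which its call begins: read the wrist's pose just before it. camera_model takes no time and is no camera call; for the wrist camera it gives the pose at the moment of the call.
- order.close_job(): hands the job in, once; it reports no verdict.
Trained networks look in the newest picture that a camera, given by its name, has taken for a name from the list of things; names that differ only in an ending like _2 or _b are one class to them, and where a whole thing is asked for, a point or a joint stands for the part that bears it (a point fixed in the world has none). Each returns a list of dicts, best first, with "confidence" (0 to 1); they miss things now and then, are a little off and sometimes report something else, mostly with a low value. They report only what shows in the picture. A call takes as long as a camera call. They do not tell look-alikes from the thing itself.
- find_in(query, camera): "point" ([x, y, z] in mm, in the coordinates of the camera as it stood for that picture, good to about 4 mm: the middle of the surface that is visible of it).
- regions_of(query, camera): "mask" (420x560 bool, what is visible of it).
- place_of(query, camera): "point" ([x, y, z] in mm, in the coordinates of the camera as it stood for that picture, good to about 4 mm: a listed point, or the origin of a listed thing).
The state is a dict: "t": time; "qpos": joint angles; "qvel": joint speeds; "joint_torque": joint torques, N m; "ee_pos": TCP position; "orientation": TCP orientation; "ft_force": force on the tool from outside, world axes, zero at the start; "moment": the same for the moment, N m; "width": finger opening in mm.
Only numpy, scipy, OpenCV 4.12 (cv2) and the standard library are available. Lean on these libraries where they do the work, as an engineer would, in place of code of your own. Each camera call takes 0.05 s, during which the arm holds its last target.

### The job

Quick-check the loose cell: take it out of the black tray, let it slide upright, button end up, into the test holder, then fit the bayonet cap with its lugs through the two notches of the holder, press it down against the spring and twist it clockwise to the middle mark, halfway to the lock. Never turn it on until it clicks into the lock. Finish with the gripper still holding the cap at the middle mark, because the sprung contact ring turns it back when it is let go; leave the meter, the cell pack and the tape roll where they are.

Things in the scene. Friction and masses are not known exactly. Their poses are not given: they have to be found in the camera images.
- cell: Loose light-grey battery cell, 21.2 mm diameter, 70 mm long overall (last 1.6 mm: a steel button 13.6 mm wide, on top), 70 g. Origin: centre of its lower end; z runs along the cell to the button. It stands upright and alone in a pocket of the black tray, 25 mm deep in it, 45 mm standing out. Slides freely into the holder's bore.
- tray: Fixed black plastic tray block, 66 x 96 x 28 mm (x, y, z), with 2 x 3 round pockets 23.2 mm wide and 25 mm deep at a 29 mm pitch (x = -14.5, +14.5 mm; y = -29, 0, +29 mm). Origin: centre of its underside. The cell stands in the pocket at x = -14.5, y = 0; the others are empty.
- cap: Loose black bayonet cap, 60 g, 46 mm high, standing on the bench. Origin: centre of its underside, z up. Spigot 30 mm wide, z 0 to 15 mm; a steel lug on each side along its x axis, to 22 mm from the axis, 8 mm wide, z 2 to 6 mm; disc 44 mm wide, z 15 to 20 mm; then the grip bar. A half turn about z changes nothing.
- cap_grip (a point): Middle of the cap's grip bar, on the cap's axis, 33 mm above its underside. The bar is 40 mm long (along the cap's x, in line with the lugs), 12 mm thick (along y) and 26 mm high, 20 to 46 mm above the cap's underside.
- holder: Test holder screwed to the bench (fixed): base plate 84 mm wide, 12 mm thick; barrel 38 mm wide; on top a bayonet collar 56 mm wide, rim at z = 100 mm. Origin: centre of its underside; z: axis of the bore; x: line of the two notches. Bore 25 mm wide, mouth at z = 80 mm, under the collar's cavity. Fingers cannot go into the collar around the cell; let the cell slide down the last 20 mm.
- cell_seat (a point): On the holder's axis 24 mm above the bench: where the cell's lower end comes to rest, its top then at 94 mm. It is a sprung contact plate (3 N to start it, 500 N/m, 12 mm travel) that the cap pushes down through the cell.
- holder_mouth (a point): On the holder's axis at its rim, 100 mm up; axes as the holder's. Inner flange z = 94 to 100 mm, opening 34 mm wide, two notches about 13 mm wide on +x and -x for the cap's lugs. A cap set in by its weight has its origin at z = 94 mm; pressed with 6 to 8 N it goes down to 85 mm (disc on the rim). Below 88 mm it turns under the flange, only clockwise seen from above.
- mid_mark (a point): Outer end of the middle mark: narrow black rib on the collar, 45 degrees clockwise from the notch on +x, 31.5 mm from the axis, 93.5 mm up. The grip bar points at the marks, which repeat on the far side too: a broad rib at the notch (0 degrees), the narrow middle mark (45), a narrow rib at the lock (90). At about 85 degrees the lugs click 3 mm up into the lock.
- sense_ring (a joint): Sprung contact ring in the collar, turned by the cap's lugs, clockwise from above, rad: 0 at rest (the lugs meet it when the cap has turned about 12 degrees), about 0.57 with the cap at the middle mark, about 1.35 at the lock. Its spring turns it and the cap back, with 0.08 N m at the start and 0.14 N m at the middle mark.
- meter: Bystander: black hand-held resistance meter lying on the bench, 95 x 190 x 34 mm (x, y, z), loose. Origin: centre of its underside. Leave it alone.
- pack: Bystander: welded pack of 2 x 3 upright cells of the same kind in black brackets with nickel strips across, 48 x 71 x 70 mm (x, y, z), loose. Origin: centre of its underside. Leave it alone.
- tape: Bystander: roll of amber tape lying flat, 72 mm diameter, 19 mm high, loose. Origin: centre of its underside. Leave it alone.
Mind the look-alikes: they are no part of the job. Several things look just like the cell: the one meant starts farthest from the robot's base.

How it is judged (in metres and radians):
On the way, in this order (a step that is already met when the one before it is completed fails the run):
1. the cell stands in the holder's bore, button up, down on the spring plate (horizontal distance between cell and holder below 0.005 m and height (world z) of cell between 0.01 and 0.028 m and angle between cell's own z axis and vertical below 0.15 rad), for 0.2 s.
2. the cap is in, lugs in line with the notches, pressed down below the flange (horizontal distance between cap and holder below 0.004 m and z of cap in the frame of holder below 0.0895 m and angle between the x axis of cap and the x axis of holder, either way round below 0.25 rad).
3. the cap is turned to the middle mark, within 10 degrees, against the sprung ring (angle between the x axis of cap and the x axis of holder, either way round between 0.61 and 0.96 rad and z of cap in the frame of holder below 0.0895 m and value of joint sense_ring above 0.3 rad), for 0.3 s.
At the end, for the whole second after the job is handed in: The gripper still holds the cap (over 3 N); its lugs are under the flange (origin at most 89.5 mm up), turned clockwise 45 degrees from the notches within 10 degrees, the ring turned over 0.3 rad against its spring, and the cell upright in the bore, pressed down on its spring plate (all of step 3 and horizontal distance between cap and holder below 0.004 m and angle between cap's own z axis and vertical below 0.12 rad and contact force between the fingers and cap above 3 N and horizontal distance between cell and holder below 0.005 m and z of cell in the frame of holder below 0.022 m and angle between cell's own z axis and vertical below 0.15 rad); the arm keeps its last pose, push and grip.
It fails at once if the cap is turned on to the lock (value of joint sense_ring above 1.15 rad).
It fails at once if the meter is shifted by more than 20 mm (distance of meter from where it was at the start of the episode above 0.02 m).
It fails at once if the pack is shifted by more than 20 mm (distance of pack from where it was at the start of the episode above 0.02 m).
It fails at once if the tape roll is shifted by more than 20 mm (distance of tape from where it was at the start of the episode above 0.02 m).
It also fails if it takes over 58 s, if anything falls off the work surface, if the arm or the gripper's body presses on something with over 40 N, if the wrist force passes 120 N, or if a joint passes its speed limit or range.

## Working session

There is one attempt and no reset: what is moved stays moved. The work goes in short steps, Python scripts to look and compute and a tool call to move; the robot and the scene stay as the last step left them, time stands still between calls to the robot, and variables do not carry over. Pictures are saved under pics/ and viewed, and the job is handed in when it is done.

Besides the shell and the picture viewer there is one more tool, called after "Request:" in YAML: its name, and indented under it one key for each argument. carry_out: Moves the arm, as the interface text tells. Its arguments: {"type":"object","properties":{"targets":{"type":"array","items":{"type":"array"}}},"required":["targets"]}

```bash
mkdir -p pics; cat > h.py <<'E'
import numpy as np, cv2
from workcell import monitor, vision, order, find_in, regions_of, place_of
def cam(n):
    m=vision.camera_model(n); K=np.array(m['K'],float); R=cv2.Rodrigues(np.array(m['rvec'],float))[0]; t=np.array(m['tvec'],float).ravel()
    return K,R,t
def c2w(p,c): K,R,t=c; return R.T@(np.array(p)-t)
def pix(P,c):
    K,R,t=c; q=K@(R@np.array(P,float)+t); return q[:2]/q[2]
def ray(u,v,z,c):
    K,R,t=c; d=R.T@np.linalg.inv(K)@np.array([u,v,1.]); o=-R.T@t; return o+d*(z-o[2])/d[2]
def save(n,img): cv2.imwrite('pics/'+n+'.png',img[:,:,::-1])
E
python3 - <<'E'
from h import *
o=monitor.get_obs(); print(o)
for n in ['top','side','wrist']:
    c=cam(n); img=vision.get_image(n); save(n+'0',img)
    print(n,'campos',(-c[1].T@c[2]).round(), 'f',c[0][0,0])
    if n!='wrist' or 1:
        for q in ['cell','tray','cap','holder','holder_mouth','mid_mark','meter','pack','tape']:
            print(q,[(c2w(r['point'],c).round(1).tolist(),pix(c2w(r['point'],c),c).round().tolist(),round(r['confidence'],2)) for r in place_of(q,n)][:7])
print(monitor.get_obs()['t'])
E
```

```text
{'t': 0.0, 'qpos': array([ 1.09901528e+00,  4.23795291e-01,  1.63069963e+00, -1.72559427e-05,
        1.08863940e+00, -1.89864033e-02]), 'qvel': array([-9.58738820e-04,  9.67611249e-04, -9.77608924e-04,  9.50288011e-05,
        3.89645206e-04,  1.13546204e-03]), 'joint_torque': array([-2.30196616e-03, -5.44618142e+01, -2.73659652e+01,  6.42590644e-02,
        2.27889681e-02, -1.45073718e-04]), 'ee_pos': array([273.13792425, 561.51938443, 221.92637269]), 'orientation': array([-7.05094588e-01, -3.06107507e+00,  2.35467676e-03]), 'ft_force': array([-0.26708742,  0.07207536, -0.63186232]), 'moment': array([ 0.06235167, -0.02768921, -0.00458263]), 'width': 87.91950100630436}
top campos [ 416.  -17. 1007.] f 475.14405185303815
cell [([501.3, -178.8, 1.0], [357.0, 262.0], 0.68), ([471.4, -283.6, 2.9], [408.0, 274.0], 0.57), ([486.4, -225.5, -1.7], [379.0, 268.0], 0.53), ([572.3, -259.7, 1.7], [392.0, 227.0], 0.42)]
tray [([585.7, -269.6, -0.8], [396.0, 221.0], 0.91)]
cap [([560.5, 246.0, -0.8], [156.0, 243.0], 0.67)]
holder [([539.2, 59.9, 0.2], [243.0, 249.0], 0.81)]
holder_mouth [([542.3,
[... 444 characters left out ...]
), ([573.9, -264.0, 2.0], [260.0, 357.0], 0.58)]
tray [([588.1, -268.2, 5.4], [268.0, 358.0], 0.78)]
cap [([542.5, 57.0, 100.0], [226.0, 194.0], 0.68), ([563.4, 247.2, 1.4], [232.0, 169.0], 0.63)]
holder [([542.6, 60.4, -3.8], [229.0, 227.0], 0.73)]
holder_mouth [([545.0, 57.2, 99.5], [227.0, 194.0], 0.6)]
mid_mark [([549.5, 29.8, 95.9], [230.0, 205.0], 0.84)]
meter [([794.2, -130.8, 3.7], [360.0, 282.0], 0.75)]
pack [([767.5, 183.7, 0.5], [316.0, 180.0], 0.58)]
tape [([759.1, 41.8, 1.5], [325.0, 222.0], 0.7), ([560.2, 244.5, 0.3], [230.0, 171.0], 0.55)]
wrist campos [201. 596. 385.] f 307.4060563054802
cell []
tray []
cap []
holder []
holder_mouth []
mid_mark []
meter []
pack []
tape []
1.5
```

View pics/top0.png

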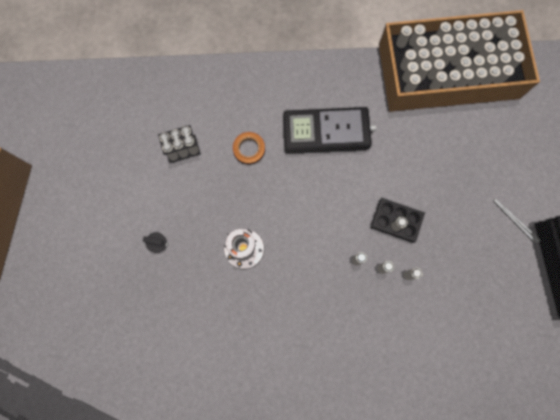

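View pics/side0.png

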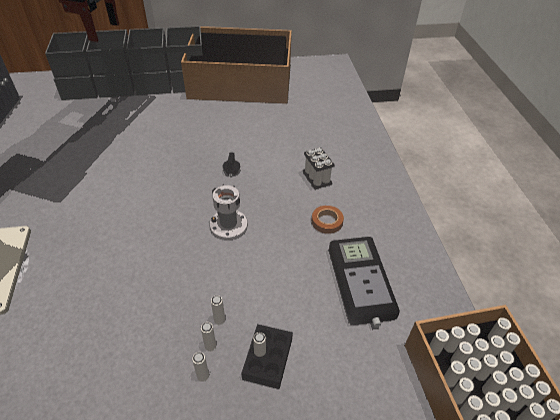

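View pics/wrist0.png

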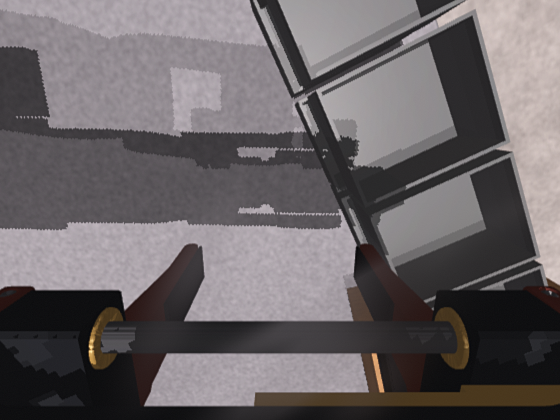

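```bash
python3 - <<'E'
import cv2
t=cv2.imread('pics/top0.png'); s=cv2.imread('pics/side0.png')
cv2.imwrite('pics/c1.png',cv2.resize(t[190:310,330:450],(600,600),interpolation=cv2.INTER_CUBIC))
cv2.imwrite('pics/c2.png',cv2.resize(s[280:400,170:330],(800,600),interpolation=cv2.INTER_CUBIC))
cv2.imwrite('pics/c3.png',cv2.resize(t[195:295,120:280],(800,500),interpolation=cv2.INTER_CUBIC))
cv2.imwrite('pics/c4.png',cv2.resize(s[140:260,170:290],(600,600),interpolation=cv2.INTER_CUBIC))
E
```

```text
(no output)
```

View pics/c1.png

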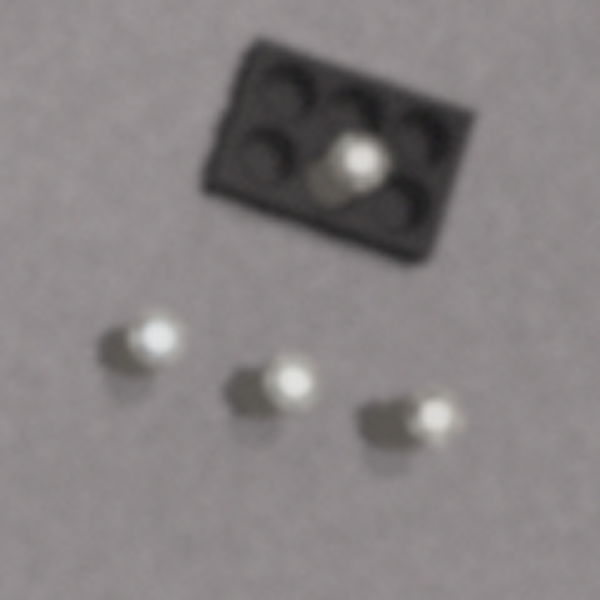

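View pics/c2.png

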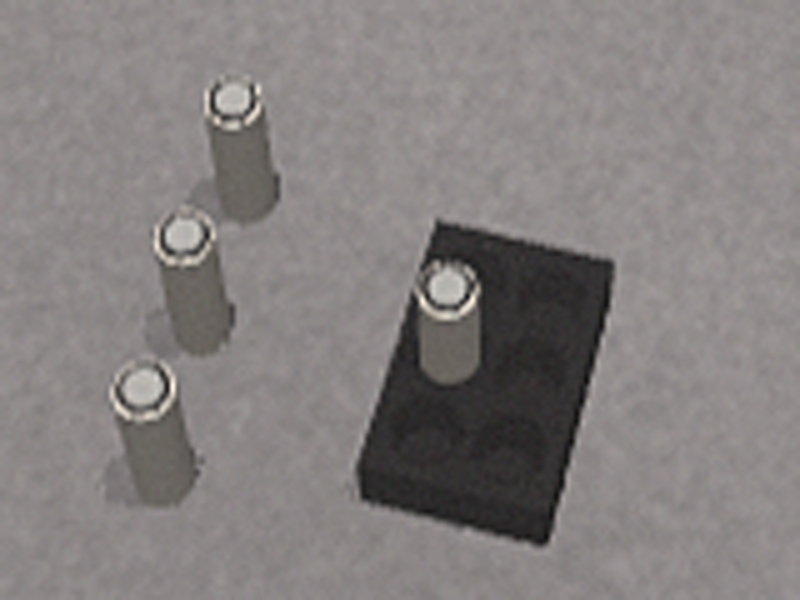

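View pics/c3.png

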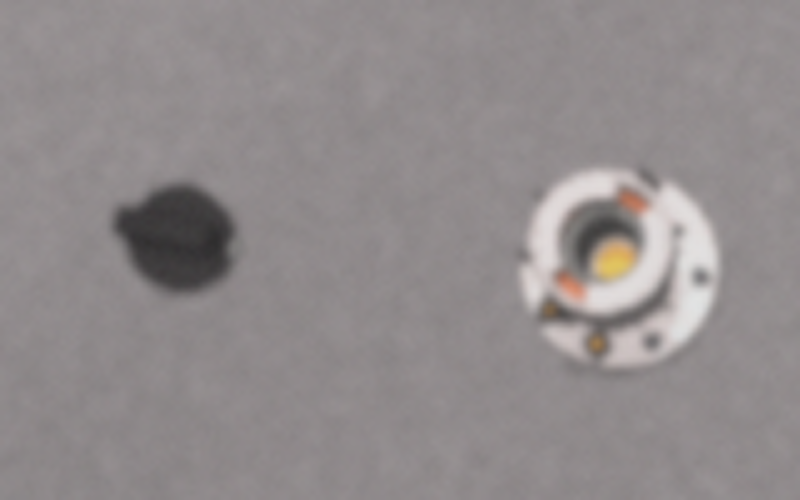

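View pics/c4.png

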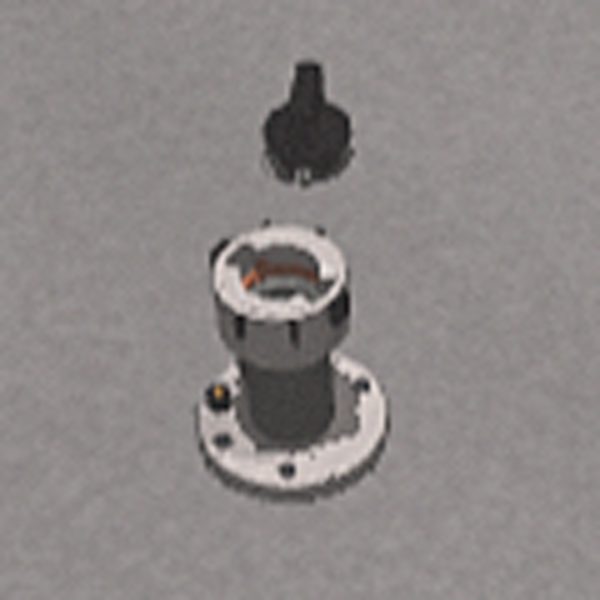

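The candidates in the top picture are the tray cell at (402,222), three loose cells at (361,258), (388,267) and (417,274), and the box and pack cells. The one meant stands alone in the black tray pocket at (402,222). It is also farther from the base than the three loose look-alikes, and the enlarged crops confirm it. Next I check the wrist camera geometry before moving.

```bash
python3 - <<'E'
from h import *
o=monitor.get_obs(); c=cam('wrist'); K,R,t=c
Rt=cv2.Rodrigues(o['orientation'])[0]
print(Rt.round(3)); print('cam in tool',(Rt.T@(-R.T@t-o['ee_pos'])).round(1)); print('cam axes in tool',(Rt.T@R.T).round(3)); print(K)
print('px of TCP',pix(o['ee_pos'],c))
E
```

```text
[[-0.899  0.437  0.   ]
 [ 0.437  0.899 -0.   ]
 [-0.    -0.    -1.   ]]
cam in tool [  79.9   -0.7 -161.9]
cam axes in tool [[-0.001 -0.957 -0.29 ]
 [ 1.    -0.001 -0.001]
 [ 0.001 -0.29   0.957]]
[[307.40605631   0.         278.43431589]
 [  0.         307.40605631 210.82676732]
 [  0.           0.           1.        ]]
px of TCP [279.95999489 261.72374435]
```

Request:
carry_out:
  targets:
    - [[0,0,-79],[289,-316,10],87]
    - [[0,0,-79],[289,-316,10],87]
    - [[0,0,-79],[289,-316,10],87]
    - [[0,0,-79],[289,-316,10],87]
    - [[0,0,-79],[289,-316,10],87]
    - [[0,0,-79],[289,-316,10],87]
    - [[0,0,-79],[289,-316,10],87]
    - [[0,0,-79],[289,-316,10],87]
    - [[0,0,-79],[289,-316,10],87]
    - [[0,0,-79],[289,-316,10],87]

```text
t: 2.33
ee_pos: [555.7, 252.9, 232.7]
orientation: [2.37, 2.063, 0.001]
ft_force: [0.4, 1.2, 0.1]
width: 87.2
```

Request:
carry_out:
  targets:
    - [[0,0,-4],[0,0,0],87]
    - [[0,0,-4],[0,0,0],87]
    - [[0,0,-4],[0,0,0],87]

```text
t: 2.58
ee_pos: [554.4, 254.3, 232.2]
orientation: [-2.432, -1.988, 0.001]
ft_force: [0.1, -0.7, -0.6]
width: 87.0
```

```bash
python3 - <<'E'
from h import *
o=monitor.get_obs(); n='wrist'; c=cam(n); img=vision.get_image(n); save('w1',img)
Rt=cv2.Rodrigues(o['orientation'])[0]; print(o['t'],o['ee_pos'],np.degrees(np.arctan2(Rt[1,0],Rt[0,0])), o['ft_force'])
for q in ['cap','cap_grip','holder','holder_mouth','mid_mark','tape']:
    print(q,[(c2w(r['point'],c).round(1).tolist(),pix(c2w(r['point'],c),c).round().tolist(),round(r['confidence'],2)) for r in place_of(q,n)][:3])
E
```

```text
2.5833 [554.43658743 254.34598517 232.23313987] 78.51321008560552 [ 0.05471569 -0.71680638 -0.6299936 ]
cap [([558.4, 240.3, 0.9], [284.0, 191.0], 0.77)]
cap_grip [([560.6, 240.7, 31.9], [286.0, 196.0], 0.78), ([540.2, 55.3, 23.1], [297.0, 322.0], 0.63)]
holder [([541.3, 58.2, -0.1], [296.0, 310.0], 0.64)]
holder_mouth [([542.9, 60.5, 99.4], [302.0, 359.0], 0.79)]
mid_mark [([543.1, 27.4, 95.8], [307.0, 379.0], 0.72)]
tape [([755.6, 43.0, 2.8], [444.0, 295.0], 0.64)]
```

View pics/w1.png

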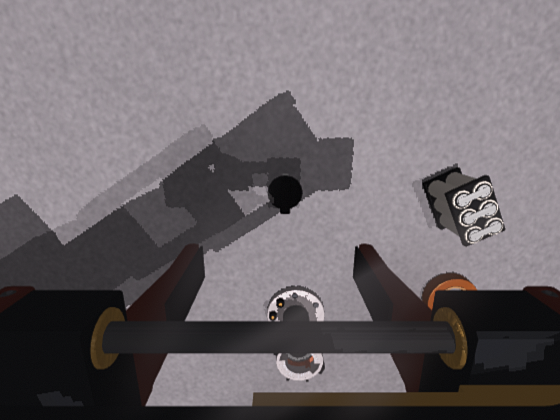

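The wrist view shows the black cap at (285,192), the holder at (296,330), the pack at (475,208) and the tape at (450,290).

```bash
python3 - <<'E'
import cv2,numpy as np
s=cv2.imread('pics/w1.png')[165:225,255:315].astype(float)
s=np.clip((s-0)*4,0,255).astype(np.uint8)
cv2.imwrite('pics/c5.png',cv2.resize(s,(600,600),interpolation=cv2.INTER_CUBIC))
E
```

```text
(no output)
```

View pics/c5.png

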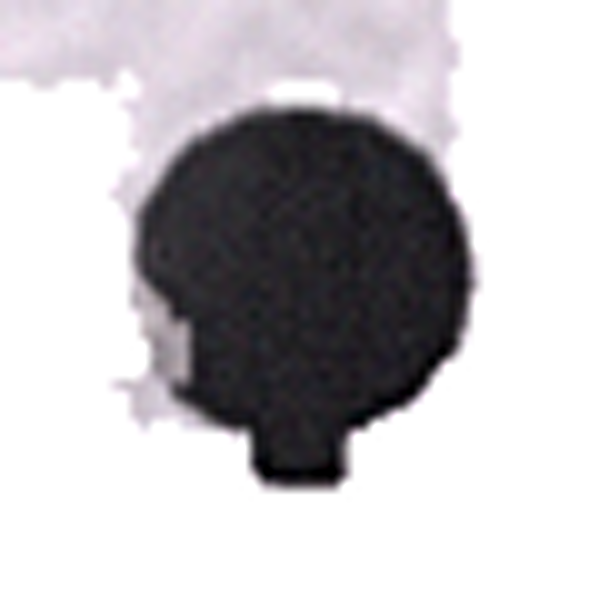

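Request:
carry_out:
  targets:
    - [[0,0,0],[18,-518,0],60]
    - [[0,0,0],[18,-518,0],60]
    - [[0,0,0],[18,-518,0],60]
    - [[0,0,0],[18,-518,0],60]
    - [[0,0,0],[18,-518,0],60]
    - [[0,0,0],[18,-518,0],60]
    - [[0,0,0],[18,-518,0],60]
    - [[0,0,0],[18,-518,0],60]
    - [[0,0,0],[18,-518,0],60]
    - [[0,0,0],[18,-518,0],60]

```text
t: 3.77
ee_pos: [568.8, -163.4, 232.6]
orientation: [2.433, 1.988, 0.0]
ft_force: [1.1, 0.5, -0.3]
width: 60.0
```

Request:
carry_out:
  targets:
    - [[0,0,0],[4,-99,-50],60]
    - [[0,0,0],[4,-99,-50],60]
    - [[0,0,0],[4,-99,-50],60]
    - [[0,0,0],[4,-99,-50],60]
    - [[0,0,0],[4,-99,-50],60]

```text
t: 4.18
ee_pos: [572.4, -261.2, 181.4]
orientation: [-2.434, -1.983, 0.001]
ft_force: [0.2, 0.9, -0.1]
width: 60.0
```

```bash
python3 - <<'E'
from h import *
o=monitor.get_obs(); n='wrist'; c=cam(n); img=vision.get_image(n); save('w2',img)
Rt=cv2.Rodrigues(o['orientation'])[0]; print(o['t'],o['ee_pos'],np.degrees(np.arctan2(Rt[1,0],Rt[0,0])), o['ft_force'])
for q in ['cell','tray']:
    print(q,[(c2w(r['point'],c).round(1).tolist(),pix(c2w(r['point'],c),c).round().tolist(),round(r['confidence'],2)) for r in place_of(q,n)][:5])
    for r in regions_of(q,n)[:5]:
        ys,xs=np.nonzero(r['mask']); print(round(r['confidence'],2),len(xs),xs.mean(),ys.mean(),xs.min(),xs.max(),ys.min(),ys.max())
E
```

```text
4.1833 [ 572.3777758  -261.24458223  181.43541395] 78.34413572465502 [ 0.1716096   0.85769987 -0.05668108]
cell [([572.2, -266.0, 2.8], [280.0, 194.0], 0.96), ([505.7, -177.7, -0.5], [203.0, 128.0], 0.89), ([484.7, -228.1, -4.3], [198.0, 176.0], 0.74), ([470.8, -285.0, 1.6], [199.0, 226.0], 0.59)]
0.79 826 190.83292978208232 129.18886198547216 172 211 118 142
0.59 882 188.1734693877551 237.11904761904762 170 206 217 258
0.56 572 278.8951048951049 203.12587412587413 269 289 188 218
tray [([585.0, -272.2, 2.7], [292.0, 197.0], 0.71)]
0.84 5015 294.26520438683946 195.07936191425722 255 332 147 245
```

View pics/w2.png

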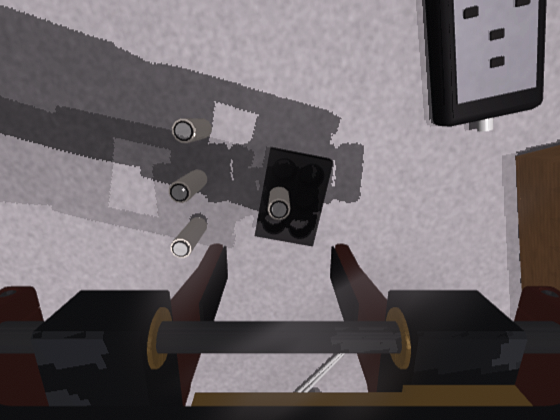

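```bash
python3 - <<'E'
from h import *
c=cam('wrist'); print(ray(279,208.5,73,c))
s=cv2.imread('pics/w2.png')[180:230,250:310]
cv2.imwrite('pics/c6.png',cv2.resize(np.clip(s.astype(float)*1.5,0,255).astype(np.uint8),(720,600),interpolation=cv2.INTER_CUBIC))
E
```

```text
[ 573.69349357 -260.8615522    73.        ]
```

View pics/c6.png

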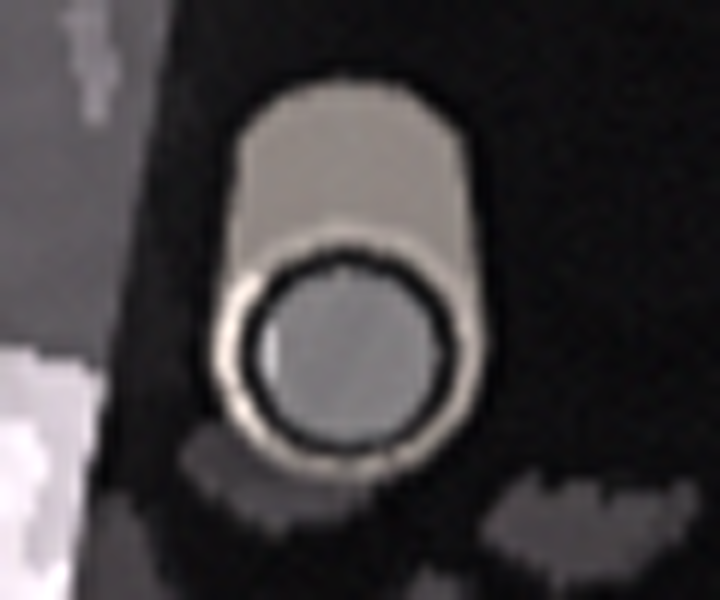

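The crop shows the tray cell's button centre at about (278.7,209.3), which is world (573, -261.5). I descend onto it and close.

Request:
carry_out:
  targets:
    - [[0,0,0],[1,0,-40],60]
    - [[0,0,0],[1,0,-80],60]
    - [[0,0,0],[1,0,-110],60]
    - [[0,0,0],[1,0,-125],60]
    - [[0,0,0],[1,0,-133],60]
    - [[0,0,0],[1,0,-133],60]

```text
t: 4.93
ee_pos: [573.4, -259.5, 48.2]
orientation: [-2.431, -1.987, 0.002]
ft_force: [-0.4, -0.0, 0.5]
width: 59.9
```

Request:
carry_out:
  targets:
    - [[0,0,0],[0,0,0],30]
    - [[0,0,0],[0,0,0],16]
    - [[0,0,0],[0,0,0],16]
    - [[0,0,0],[0,0,0],16]
    - [[0,0,0],[0,0,0],16]
    - [[0,0,0],[0,0,0],16]

```text
t: 5.43
ee_pos: [574.3, -261.0, 50.1]
orientation: [2.433, 1.986, 0.001]
ft_force: [0.1, 0.6, -0.1]
width: 23.6
```

```bash
python3 - <<'E'
from h import *
o=monitor.get_obs(); print(o['t'],o['ee_pos'],o['ft_force'],o['moment'],o['width']); save('w3',vision.get_image('wrist'))
E
```

```text
5.4333 [ 574.28824744 -260.9586058    50.06538756] [ 0.06582478  0.59165324 -0.05662349] [-0.01609363  0.10248242 -0.0090538 ] 23.55162985631951
```

View pics/w3.png

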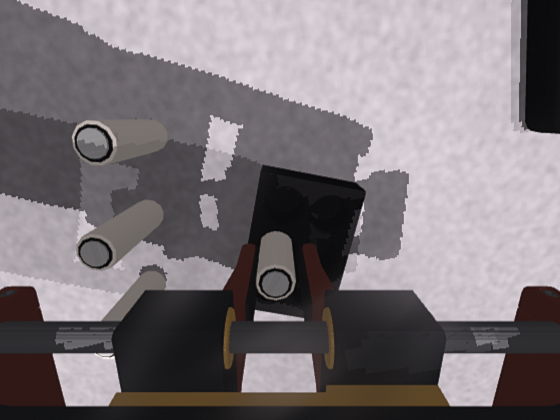

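The fingers straddle the tray cell at (275,265) but are not fully closed, with a 23.6 mm opening. I keep closing, then lift.

Request:
carry_out:
  targets:
    - [[0,0,0],[0,0,0],14]
    - [[0,0,0],[0,0,0],14]
    - [[0,0,0],[0,0,0],14]
    - [[0,0,0],[0,0,0],14]
    - [[0,0,0],[0,0,0],14]

```text
t: 5.9
ee_pos: [574.2, -260.9, 49.7]
orientation: [2.434, 1.986, 0.0]
ft_force: [0.2, 0.0, 4.5]
width: 19.2
```

Request:
carry_out:
  targets:
    - [[0,0,0],[0,0,20],14]
    - [[0,0,0],[0,0,50],14]
    - [[0,0,0],[0,0,90],14]
    - [[0,0,0],[0,0,120],14]
    - [[0,0,0],[0,0,130],14]
    - [[0,0,0],[0,0,130],14]

```text
t: 6.4
ee_pos: [575.4, -261.5, 182.1]
orientation: [2.43, 1.984, 0.003]
ft_force: [0.5, -1.2, -1.4]
width: 19.4
```

```bash
python3 - <<'E'
from h import *
for i in range(3):
  o=monitor.get_obs(); print(o['t'],o['ee_pos'],o['ft_force'],o['width']); im=vision.get_image('wrist')
save('w4',im); save('s4',vision.get_image('side'))
E
```

```text
6.4 [ 575.43091306 -261.4765182   182.11059781] [ 0.49782108 -1.23180385 -1.39975347] 19.388718965802145
6.45 [ 574.15569778 -260.87693187  179.76734329] [ 0.30365873  0.16303011 -0.30125137] 19.10193284669003
6.5 [ 573.17411833 -260.41712166  178.16205654] [-0.1802811   1.44358112 -1.1909679 ] 19.33009010981315
```

View pics/w4.png

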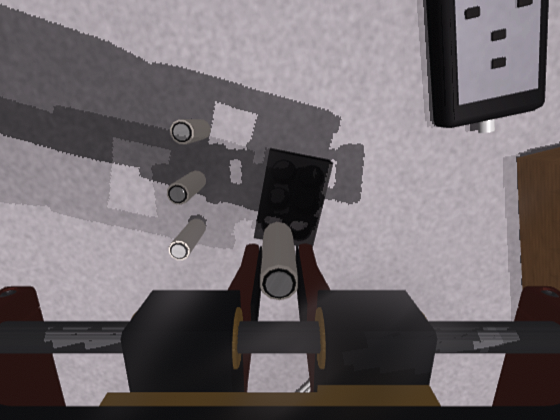

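View pics/s4.png

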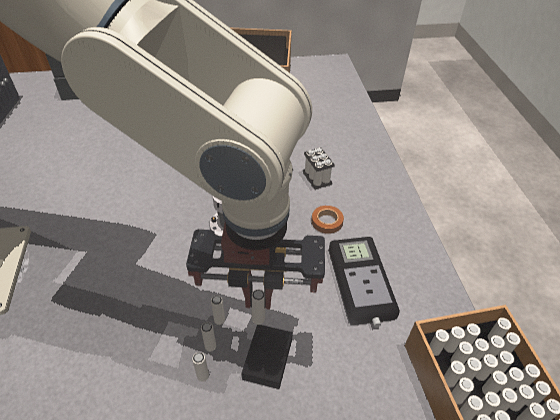

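The cell is lifted, with its button at (279,283) in the wrist view and the pocket now empty. Next I go beside the holder for an unobstructed wrist view of it.

Request:
carry_out:
  targets:
    - [[0,0,0],[-44,256,20],14]
    - [[0,0,0],[-44,256,20],14]
    - [[0,0,0],[-44,256,20],14]
    - [[0,0,0],[-44,256,20],14]
    - [[0,0,0],[-44,256,20],14]
    - [[0,0,0],[-44,256,20],14]
    - [[0,0,0],[-44,256,20],14]
    - [[0,0,0],[-44,256,20],14]
    - [[0,0,0],[-44,256,20],14]

```text
t: 7.35
ee_pos: [529.6, -4.7, 198.3]
orientation: [-2.431, -1.988, 0.003]
ft_force: [0.0, -0.1, -1.1]
width: 19.3
```

```bash
python3 - <<'E'
from h import *
for i in range(4):
    o=monitor.get_obs(); n='wrist'; c=cam(n); img=vision.get_image(n)
    Rt=cv2.Rodrigues(o['orientation'])[0]; print(o['t'],o['ee_pos'],np.degrees(np.arctan2(Rt[1,0],Rt[0,0])), o['ft_force'])
    for q in ['holder_mouth','mid_mark','cell_seat','holder']:
        print(q,[(c2w(r['point'],c).round(1).tolist(),pix(c2w(r['point'],c),c).round().tolist(),round(r['confidence'],2)) for r in place_of(q,n)][:3])
    if i==3: save('w5',img); np.savez('w5.npz',K=c[0],R=c[1],t=c[2],ee=o['ee_pos'],Rt=Rt)
E
python3 - <<'E'
import cv2
s=cv2.imread('pics/w5.png')[40:180,190:370]
cv2.imwrite('pics/c7.png',cv2.resize(s,(768,597),interpolation=cv2.INTER_CUBIC))
E
```

```text
7.35 [529.57521471  -4.69467353 198.25978765] 78.54009854642722 [ 0.03999254 -0.12721926 -1.09365166]
holder_mouth [([541.7, 57.9, 98.7], [278.0, 137.0], 0.65)]
mid_mark [([543.7, 24.5, 94.2], [288.0, 174.0], 0.68)]
cell_seat [([539.6, 54.8, 24.6], [277.0, 136.0], 0.61)]
holder [([540.1, 62.3, -1.4], [276.0, 128.0], 0.94)]
7.6 [530.07674274  -6.1604257  198.94539488] 78.32302751431386 [-0.07447183  0.01389737 -0.83402422]
holder_mouth [([544.2, 60.5, 99.1], [279.0, 131.0], 0.63)]
mid_mark [([543.7, 28.8, 94.1], [286.0, 168.0], 0.79)]
cell_seat [([539.6, 54.4, 21.8], [276.0, 135.0], 0.58)]
holder [([540.0, 59.2, 0.3], [276.0, 129.0], 0.81)]
7.85 [530.05091145  -5.27729362 199.36560608] 78.39348371413121 [-1.06619081 -0.53108129 -0.64475433]
holder_mouth [([540.0, 59.7, 96.8], [275.0, 134.0], 0.77)]
mid_mark [([542.2, 25.8, 94.9], [285.0, 173.0], 0.65)]
cell_seat [([542.2, 57.6, 25.0], [278.0, 132.0], 0.81), ([540.4, 59.9, 100.7], [275.0, 134.0], 0.2)]
holder [([540.5, 57.8, 0.0], [277.0, 131.0], 0.76)]
8.1 [529.99864499  -4.80176106 199.44114009] 78.43771784574113 [ 0.43843267 -1.06529151 -0.54452809]
holder_mouth []
mid_mark [([542.2, 26.3, 91.0], [285.0, 172.0], 0.75)]
cell_seat [([540.0, 56.4, 24.8], [276.0, 134.0], 0.67)]
holder [([541.4, 59.9, -1.3], [277.0, 130.0], 0.72), ([528.0, -5.7, 147.9], [276.0, 231.0], 0.28), ([539.3, 54.7, 22.0], [276.0, 136.0], 0.16)]
```

View pics/w5.png

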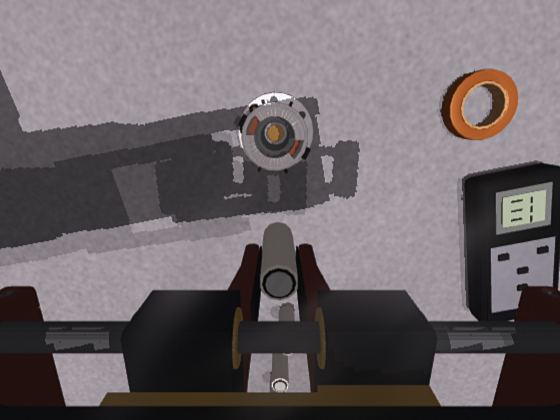

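View pics/c7.png

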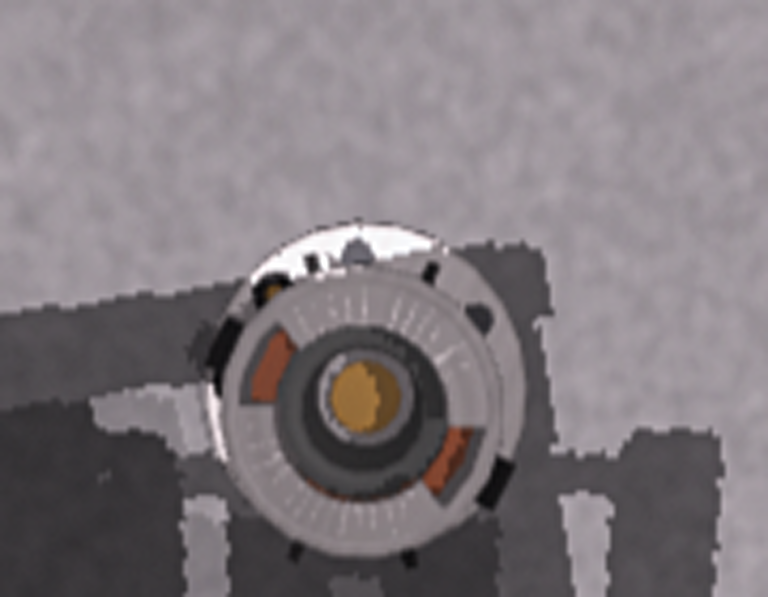

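```bash
python3 - <<'E'
from h import *
d=np.load('w5.npz'); c=(d['K'],d['R'],d['t'])
f=lambda u,v:(190+(u+.5)*180/768-.5, 40+(v+.5)*140/597-.5)
pts={'b0':(224,343),'b180':(496,482),'m':(409,558),'m2':(312,263),'l':(296,552),'l2':(431,272)}
P={k:ray(*f(*p),95,c) for k,p in pts.items()}
for a,b in [('b0','b180'),('m','m2'),('l','l2')]:
    v=P[a]-P[b]; print(a,((P[a]+P[b])/2).round(1),np.degrees(np.arctan2(v[1],v[0])).round(1),np.hypot(*v[:2]).round(1))
for nm,u,v,z in [('rim',360,411,100),('open',360,411,100)]: print(nm,ray(*f(u,v),z,c).round(1))
# refine with Hough on gray: overlay
img=cv2.imread('pics/w5.png')
for (cx,cy) in [(541.5,57.5)]:
    pass
big=cv2.resize(img[40:180,190:370],(768,597),interpolation=cv2.INTER_CUBIC)
def pr(x,y,z):
    u,v=pix((x,y,z),c); return int(round((u+.5-190)*768/180-.5)),int(round((v+.5-40)*597/140-.5))
cx,cy=((P['b0']+P['b180']+P['m']+P['m2']+P['l']+P['l2'])/6)[:2]
print(cx,cy)
for r,z,col in [(28,100,(0,255,0)),(17,100,(0,0,255)),(12.5,80,(255,0,0))]:
    pp=np.array([pr(cx+r*np.cos(a),cy+r*np.sin(a),z) for a in np.linspace(0,6.283,90)]); cv2.polylines(big,[pp],True,col,1)
cv2.imwrite('pics/c8.png',big)
# cell top in tool frame: button pixel approx (279,283)
cv2.imwrite('pics/c9.png',cv2.resize(img[210:310,220:340],(720,600),interpolation=cv2.INTER_CUBIC))
for zt in [-20,-24,-26]:
    K,R,t=c; dd=R.T@np.linalg.inv(K)@np.array([278.5,283,1.]); o=-R.T@t
    s=(d['ee'][2]-zt-o[2])/dd[2]; print('cell top in tool',zt,(d['Rt'].T@(o+s*dd-d['ee'])).round(1))
E
```

```text
b0 [539.3  58.3  95. ] 141.9 60.0
m [539.2  58.   95. ] -83.2 59.9
l [539.   57.8  95. ] -128.1 60.3
rim [539.1  59.1 100. ]
open [539.1  59.1 100. ]
539.1566397211977 58.02476566967909
cell top in tool -20 [ -3.1  -0.3 -20. ]
cell top in tool -24 [ -0.8  -0.3 -24. ]
cell top in tool -26 [  0.3  -0.3 -26. ]
```

View pics/c8.png

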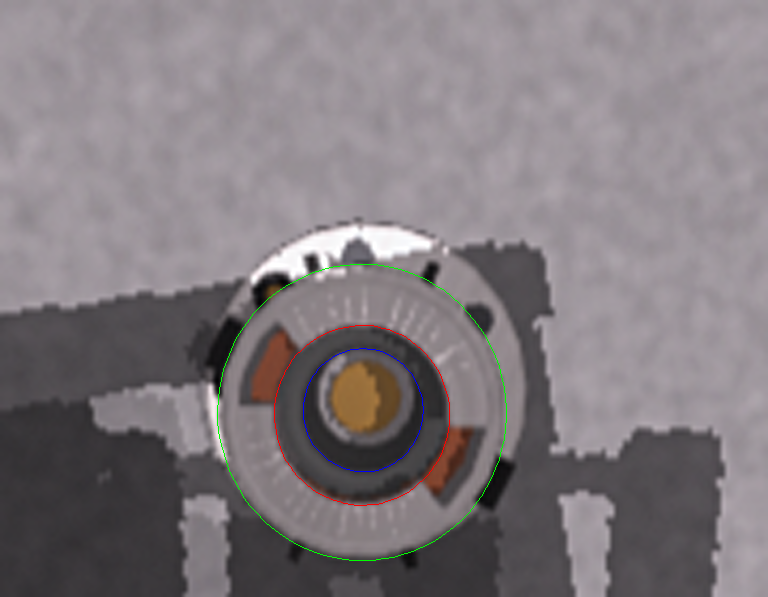

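View pics/c9.png

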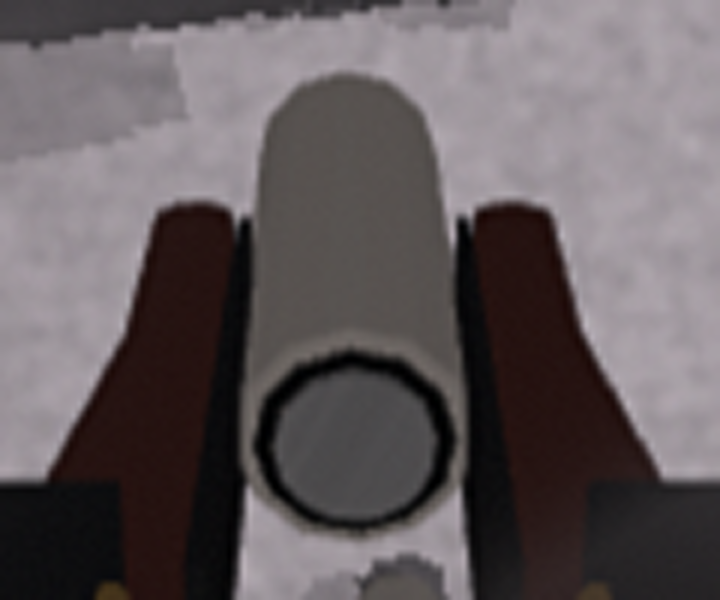

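The wrist crop shows the holder opening centred near (274,136), with the notches and broad ribs on a line at -38° and the middle mark at -83°. I move the cell over the bore.

Request:
carry_out:
  targets:
    - [[0,0,0],[10,64,0],14]
    - [[0,0,0],[10,64,0],14]
    - [[0,0,0],[10,64,-15],14]
    - [[0,0,0],[10,64,-35],14]
    - [[0,0,0],[10,64,-45],14]
    - [[0,0,0],[10,64,-45],14]
    - [[0,0,0],[10,64,-45],14]

```text
t: 8.93
ee_pos: [539.7, 59.0, 154.1]
orientation: [-2.434, -1.986, 0.002]
ft_force: [-0.2, -0.4, -0.1]
width: 19.6
```

```bash
python3 - <<'E'
from h import *
E=[]
for i in range(4):
    o=monitor.get_obs(); E.append(o['ee_pos']); c=cam('wrist'); img=vision.get_image('wrist')
save('w6',img); s=vision.get_image('side'); save('s6',s); t=vision.get_image('top'); save('t6',t)
print(o['t'],np.mean(E,0),o['ft_force'],o['width'])
a=cv2.resize(img[100:300,200:360],(480,600),interpolation=cv2.INTER_CUBIC); b=cv2.resize(s[150:270,190:254],(320,600),interpolation=cv2.INTER_CUBIC)
save('c10',np.hstack([a,b]))
E
```

```text
9.0833 [540.2758527   59.00764966 154.82491526] [-0.55745319  0.05646061  0.74529179] 19.289785241125184
```

View pics/c10.png

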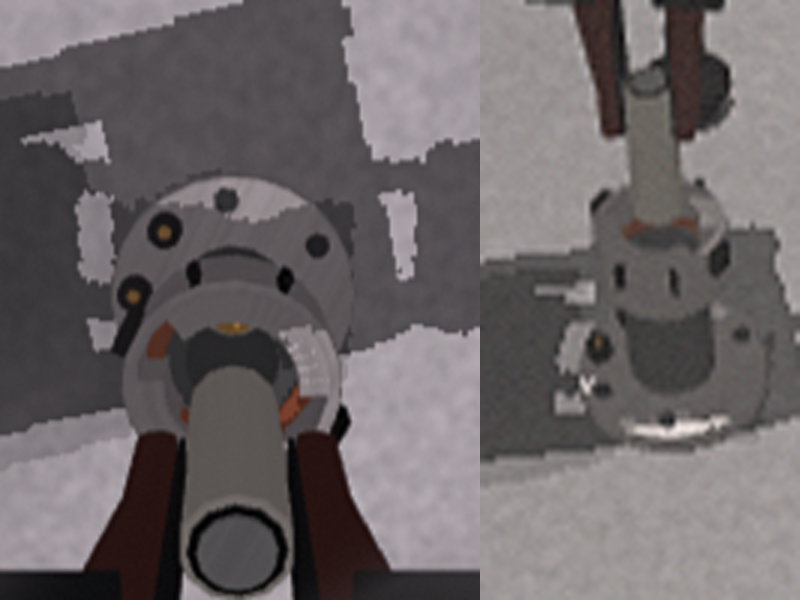

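The cell hangs over the opening in both views: the wrist view shows its bottom inside the rim and the side view agrees. I descend in small steps and watch the force.

Request:
carry_out:
  targets:
    - [[0,0,0],[0,-0.5,-12],14]
    - [[0,0,0],[0,-0.5,-20],14]
    - [[0,0,0],[0,-0.5,-26],14]
    - [[0,0,0],[0,-0.5,-30],14]
    - [[0,0,0],[0,-0.5,-33],14]
    - [[0,0,0],[0,-0.5,-33],14]

```text
t: 9.73
ee_pos: [539.7, 58.7, 120.8]
orientation: [-2.433, -1.986, 0.001]
ft_force: [-0.7, 0.7, -0.3]
width: 19.1
```

```bash
python3 - <<'E'
from h import *
E=[];F=[]
for i in range(4):
    o=monitor.get_obs(); E.append(o['ee_pos']);F.append(o['ft_force']); img=vision.get_image('wrist')
save('w7',img); s=vision.get_image('side'); save('s7',s)
print(o['t'],np.mean(E,0),np.mean(F,0),o['moment'],o['width'])
a=cv2.resize(img[100:300,200:360],(480,600),interpolation=cv2.INTER_CUBIC); b=cv2.resize(s[150:270,190:254],(320,600),interpolation=cv2.INTER_CUBIC)
save('c11',np.hstack([a,b]))
E
```

```text
9.8833 [539.9526411   58.72498529 121.25227164] [-0.27845067  0.35843881 -0.39889067] [-0.05965045  0.05548575  0.03604578] 19.249879193382213
```

View pics/c11.png

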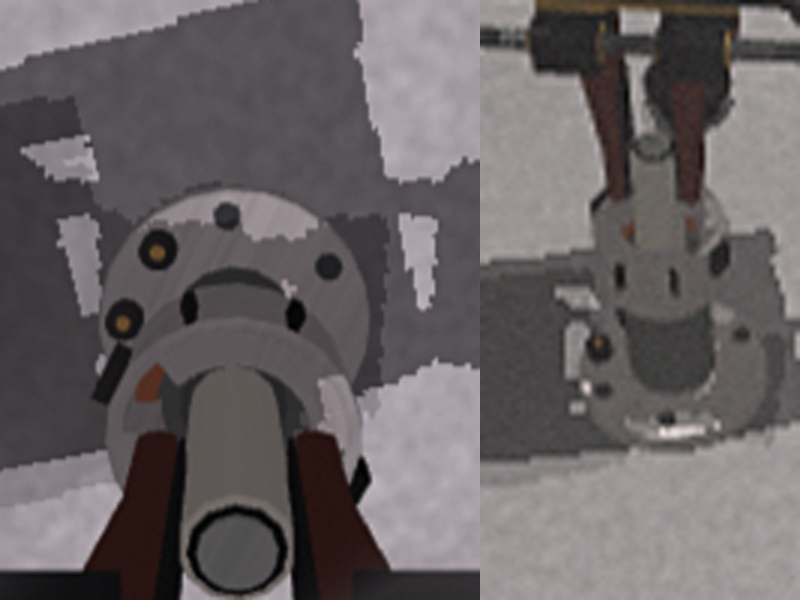

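There is no contact force and the bottom is already below the bore mouth, so I go down to 105 mm and release.

Request:
carry_out:
  targets:
    - [[0,0,0],[0,0,-6],14]
    - [[0,0,0],[0,0,-12],14]
    - [[0,0,0],[0,0,-16],14]
    - [[0,0,0],[0,0,-16],14]
    - [[0,0,0],[0,0,-16],24]
    - [[0,0,0],[0,0,-16],34]
    - [[0,0,0],[0,0,-16],40]
    - [[0,0,0],[0,0,-16],40]

```text
t: 10.65
ee_pos: [540.2, 58.7, 105.6]
orientation: [2.434, 1.986, 0.001]
ft_force: [-0.2, 0.7, 0.6]
width: 38.9
```

Request:
carry_out:
  targets:
    - [[0,0,0],[0,0,0],50]
    - [[0,0,0],[0,0,20],60]
    - [[0,0,0],[0,0,60],70]
    - [[0,0,0],[0,0,100],70]
    - [[0,0,0],[0,0,100],70]

```text
t: 11.07
ee_pos: [544.3, 59.1, 212.6]
orientation: [2.429, 1.982, 0.015]
ft_force: [1.5, 0.3, 0.6]
width: 68.5
```

```bash
python3 - <<'E'
from h import *
o=monitor.get_obs(); print(o['t'],o['ee_pos'],o['ft_force'],o['width'])
img=vision.get_image('wrist');c=cam('wrist')
save('w8',img); s=vision.get_image('side'); save('s8',s)
print([(c2w(r['point'],c).round(1),r['confidence']) for r in place_of('cell','wrist')][:4])
c=cam('side');print([(c2w(r['point'],c).round(1),r['confidence']) for r in place_of('cell','side')][:5])
b=cv2.resize(s[150:270,190:254],(320,600),interpolation=cv2.INTER_CUBIC); a=cv2.resize(img[100:300,200:360],(480,600),interpolation=cv2.INTER_CUBIC)
save('c12',np.hstack([a,b]))
E
```

```text
11.0667 [544.32661904  59.10161862 212.62676758] [1.49804859 0.31896108 0.6119955 ] 68.47860332681034
[(array([ 501.8, -178.3,   -2.6]), 0.75), (array([538. ,  51.2,  18.3]), 0.61), (array([ 482.3, -227.9,   -4.9]), 0.56)]
[(array([ 475.6, -283.9,    1.2]), 0.91), (array([ 486.6, -230.8,   -3.4]), 0.85)]
```

View pics/c12.png

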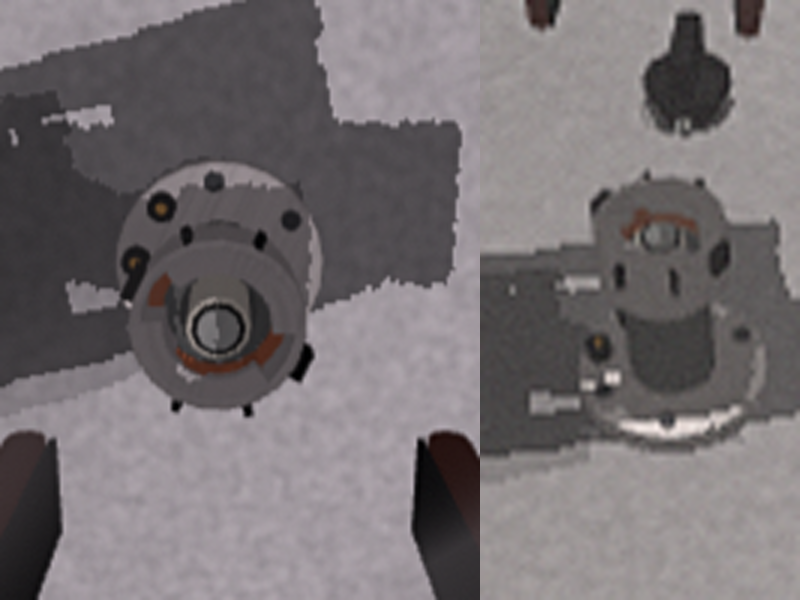

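The cell has dropped into the bore: its button shows inside the rim at about (272,209) in the wrist view, and the side view agrees. Next is the cap.

```bash
python3 - <<'E'
from h import *
E=[]
for i in range(3):
    o=monitor.get_obs(); E.append(o['ee_pos']); c=cam('wrist'); img=vision.get_image('wrist')
save('w9',img); Rt=cv2.Rodrigues(o['orientation'])[0]; print(o['t'],np.mean(E,0),np.degrees(np.arctan2(Rt[1,0],Rt[0,0])))
np.savez('w9.npz',K=c[0],R=c[1],t=c[2],ee=o['ee_pos'],Rt=Rt)
save('c13',cv2.resize(img[140:260,200:360],(800,600),interpolation=cv2.INTER_CUBIC))
E
```

```text
11.3667 [539.07234669  58.63333013 204.2868082 ] 78.43384896245844
```

View pics/c13.png

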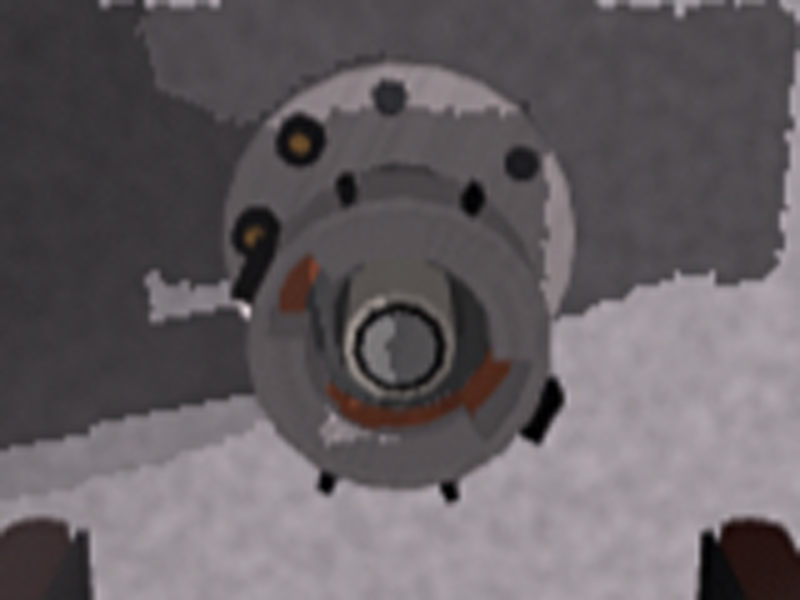

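Request:
carry_out:
  targets:
    - [[0,0,0],[20,170,-10],70]
    - [[0,0,0],[20,170,-10],70]
    - [[0,0,0],[20,170,-10],70]
    - [[0,0,0],[20,170,-20],70]
    - [[0,0,0],[20,170,-40],70]
    - [[0,0,0],[20,170,-40],70]
    - [[0,0,0],[20,170,-40],70]

```text
t: 12.0
ee_pos: [558.3, 228.4, 163.3]
orientation: [-2.431, -1.987, 0.008]
ft_force: [0.2, -0.0, 0.2]
width: 70.1
```

```bash
python3 - <<'E'
from h import *
E=[]
for i in range(3):
    o=monitor.get_obs(); E.append(o['ee_pos']); c=cam('wrist'); img=vision.get_image('wrist')
save('w10',img); Rt=cv2.Rodrigues(o['orientation'])[0]; print(o['t'],np.mean(E,0),np.degrees(np.arctan2(Rt[1,0],Rt[0,0])))
np.savez('w10.npz',K=c[0],R=c[1],t=c[2],ee=o['ee_pos'],Rt=Rt)
for q in ['cap','cap_grip']:
    print(q,[(c2w(r['point'],c).round(1).tolist(),pix(c2w(r['point'],c),c).round().tolist(),round(r['confidence'],2)) for r in place_of(q,'wrist')][:3])
save('c14',cv2.resize(np.clip(img[130:250,200:360].astype(float)*3,0,255).astype(np.uint8),(800,600),interpolation=cv2.INTER_CUBIC))
E
```

```text
12.1 [559.07348661 227.9555214  164.38311581] 78.3919635422778
cap [([560.1, 240.5, 1.6], [277.0, 182.0], 0.81)]
cap_grip [([558.3, 242.1, 37.4], [274.0, 188.0], 0.76)]
```

View pics/c14.png

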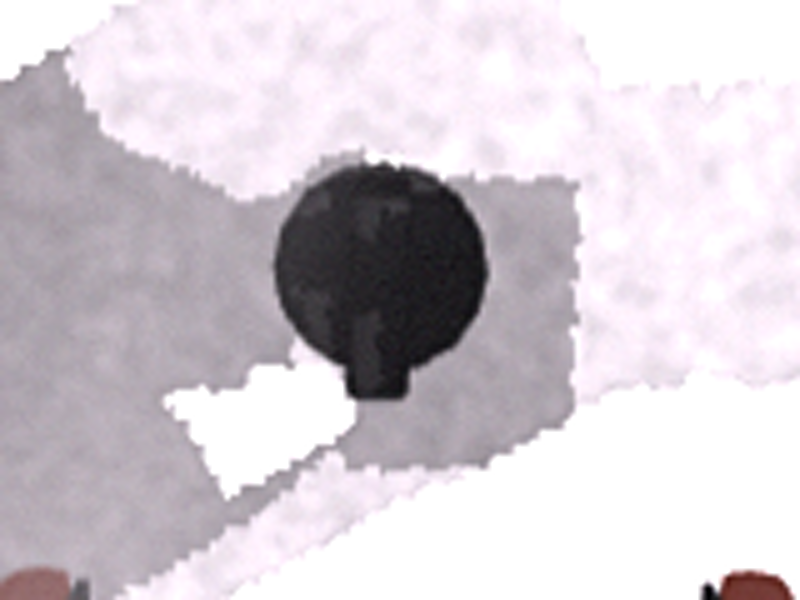

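```bash
python3 - <<'E'
from h import *
d=np.load('w10.npz'); c=(d['K'],d['R'],d['t'])
f=lambda u,v:(200+(u+.5)/5-.5, 130+(v+.5)/5-.5)
print('disc ctr',ray(*f(382,267),20,c),'bar end L,R',ray(*f(346,395),46,c),ray(*f(408,395),46,c))
img=cv2.imread('pics/w10.png')[130:250,200:360].astype(float)
g=np.clip((img-8)*9,0,255).astype(np.uint8)
cv2.imwrite('pics/c15.png',cv2.resize(g,(800,600),interpolation=cv2.INTER_CUBIC))
# holder re-measure
d=np.load('w9.npz'); c=(d['K'],d['R'],d['t'])
f=lambda u,v:(200+(u+.5)/5-.5, 140+(v+.5)/5-.5)
print('rim ctr',ray(*f(400,344),100,c),'cell button',ray(*f(399,346),94,c))
P={k:ray(*f(*p),95,c) for k,p in {'m':(450,491),'m2':(346,188),'l':(326,483),'l2':(473,197)}.items()}
for a,b in [('m','m2'),('l','l2')]:
    v=P[a]-P[b]; print(a,((P[a]+P[b])/2).round(1),np.degrees(np.arctan2(v[1],v[0])).round(1),np.hypot(*v[:2]).round(1))
E
```

```text
disc ctr [560.04109303 243.13388897  20.        ] bar end L,R [549.55704562 225.46042269  46.        ] [561.14383024 223.07428093  46.        ]
rim ctr [539.52646508  59.07644793 100.        ] cell button [538.92045496  56.99400398  94.        ]
m [539.2  57.6  95. ] -83.3 61.1
l [538.8  57.7  95. ] -127.8 61.0
```

View pics/c15.png

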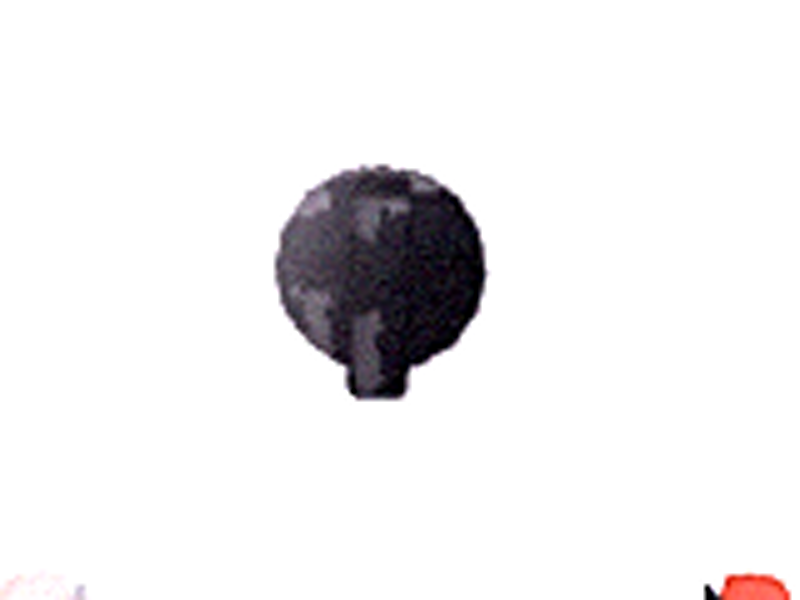

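The cap's disc centre is at (276,183) and its bar end at (275,209), which gives a grasp at (560, 243) with the bar at about 77°. I descend with the tips just above the disc.

Request:
carry_out:
  targets:
    - [[0,0,-1],[1,15,-30],70]
    - [[0,0,-1],[1,15,-65],60]
    - [[0,0,-1],[1,15,-95],60]
    - [[0,0,-1],[1,15,-115],60]
    - [[0,0,-1],[1,15,-130],60]
    - [[0,0,-1],[1,15,-137],60]
    - [[0,0,-1],[1,15,-140],60]
    - [[0,0,-1],[1,15,-140],60]

```text
t: 12.92
ee_pos: [561.4, 243.3, 25.7]
orientation: [2.452, 1.964, 0.0]
ft_force: [0.6, -0.1, 0.5]
width: 60.2
```

```bash
python3 - <<'E'
from h import *
E=[];F=[]
for i in range(3):
    o=monitor.get_obs(); E.append(o['ee_pos']);F.append(o['ft_force']); c=cam('wrist'); img=vision.get_image('wrist')
save('w11',img); print(o['t'],np.mean(E,0),np.mean(F,0))
save('c16',cv2.resize(np.clip((img[180:330,190:370].astype(float)-5)*4,0,255).astype(np.uint8),(720,600),interpolation=cv2.INTER_CUBIC))
E
```

```text
13.0167 [561.6850362  243.58660362  26.25529247] [0.41204358 0.32593052 0.38108178]
```

View pics/c16.png

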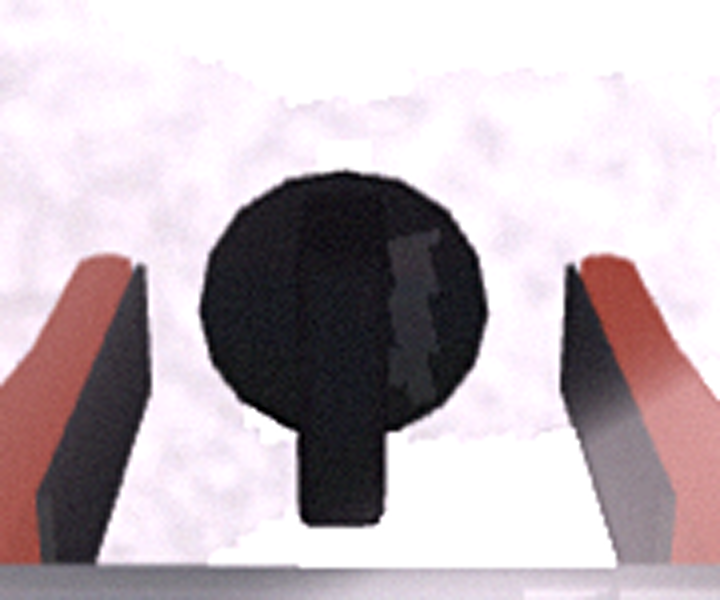

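```bash
python3 - <<'E'
from h import *
for i in range(4):
    o=monitor.get_obs(); c=cam('wrist'); im=vision.get_image('wrist'); print(o['ee_pos'].round(1), ray(190+344.5/4-.5,180+302.5/4-.5,20,c).round(1), ray(190+342/4-.5,180+515/4-.5,46,c).round(1))
E
```

```text
[562.  243.9  26.8] [560.1 244.5  20. ] [555.7 226.   46. ]
[561.9 244.   26.7] [560.  244.5  20. ] [555.6 226.1  46. ]
[561.7 244.   26.6] [559.9 244.6  20. ] [555.5 226.2  46. ]
[561.6 243.9  26.4] [559.7 244.7  20. ] [555.4 226.3  46. ]
```

Request:
carry_out:
  targets:
    - [[0,0,0],[-1.7,0.6,-3],60]
    - [[0,0,0],[-1.7,0.6,-3],40]
    - [[0,0,0],[-1.7,0.6,-3],20]
    - [[0,0,0],[-1.7,0.6,-3],6]
    - [[0,0,0],[-1.7,0.6,-3],6]
    - [[0,0,0],[-1.7,0.6,-3],6]
    - [[0,0,0],[-1.7,0.6,-3],6]
    - [[0,0,0],[-1.7,0.6,-3],6]
    - [[0,0,0],[-1.7,0.6,-3],6]
    - [[0,0,0],[-1.7,0.6,-3],6]

```text
t: 14.1
ee_pos: [559.3, 244.3, 22.4]
orientation: [-2.451, -1.965, 0.0]
ft_force: [0.8, 0.5, 0.0]
width: 11.9
```

Request:
carry_out:
  targets:
    - [[0,0,0],[0,0,0],6]
    - [[0,0,0],[0,0,0],6]

```text
t: 14.27
ee_pos: [559.3, 244.3, 22.4]
orientation: [2.451, 1.965, -0.0]
ft_force: [-0.3, 0.0, 0.1]
width: 11.9
```

```bash
python3 - <<'E'
from h import *
E=[];F=[]
for i in range(4):
    o=monitor.get_obs(); E.append(o['ee_pos']);F.append(o['ft_force']); c=cam('wrist'); img=vision.get_image('wrist')
save('w12',img); Rt=cv2.Rodrigues(o['orientation'])[0]; print(o['t'],np.mean(E,0),np.mean(F,0),o['width'],np.degrees(np.arctan2(Rt[1,0],Rt[0,0])))
save('c17',cv2.resize(np.clip((img[180:330,190:370].astype(float)-5)*4,0,255).astype(np.uint8),(720,600),interpolation=cv2.INTER_CUBIC))
E
```

```text
14.4167 [559.29246203 244.30821892  22.38603299] [-0.03290278 -0.38367817 -0.27996649] 11.59475291270646 77.43548111960806
```

View pics/c17.png

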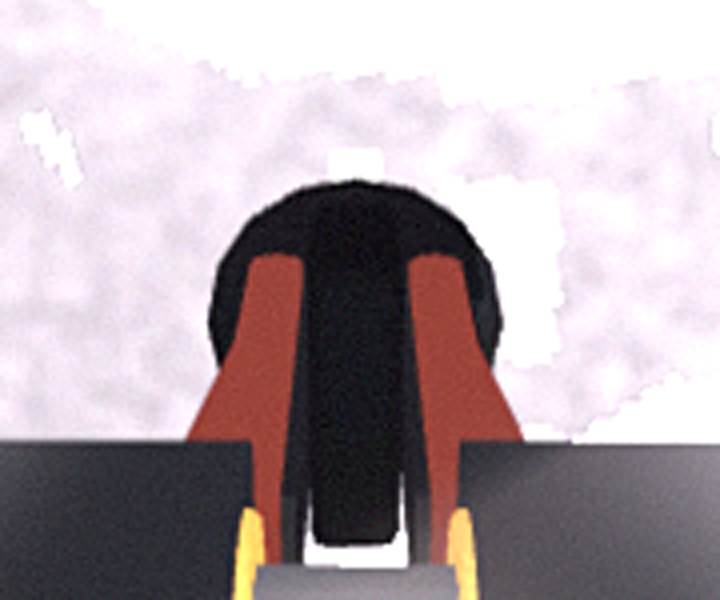

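The cap is gripped with an 11.9 mm opening and the bar is in line with the pads. I lift, then carry it to above the holder while turning to the notch direction.

Request:
carry_out:
  targets:
    - [[0,0,0],[0,0,30],6]
    - [[0,0,0],[0,0,70],6]
    - [[0,0,7],[0,0,110],6]
    - [[0,0,14],[-4,-36,130],6]
    - [[0,0,21],[-8,-72,130],6]
    - [[0,0,28],[-12,-108,130],6]
    - [[0,0,35],[-16,-144,130],6]
    - [[0,0,42],[-18,-170,130],6]
    - [[0,0,49],[-20,-184,130],6]
    - [[0,0,56],[-20,-186,130],6]

```text
t: 15.3
ee_pos: [538.5, 55.7, 152.5]
orientation: [-1.237, -2.888, 0.001]
ft_force: [-0.1, 0.3, -1.0]
width: 11.4
```

Request:
carry_out:
  targets:
    - [[0,0,6.4],[0,0,0],6]
    - [[0,0,8.4],[0,0,0],6]
    - [[0,0,8.4],[0,0,0],6]
    - [[0,0,8.4],[0,0,0],6]

```text
t: 15.63
ee_pos: [539.2, 58.3, 152.4]
orientation: [-1.029, -2.968, 0.0]
ft_force: [0.2, -0.6, -1.0]
width: 11.9
```

```bash
python3 - <<'E'
from h import *
E=[];F=[]
for i in range(4):
    o=monitor.get_obs(); E.append(o['ee_pos']);F.append(o['ft_force']); c=cam('wrist'); img=vision.get_image('wrist')
save('w13',img); s=vision.get_image('side'); save('s13',s); Rt=cv2.Rodrigues(o['orientation'])[0]; print(o['t'],np.mean(E,0),np.mean(F,0),o['width'],np.degrees(np.arctan2(Rt[1,0],Rt[0,0])))
np.savez('w13.npz',K=c[0],R=c[1],t=c[2],ee=o['ee_pos'],Rt=Rt)
save('c18',np.hstack([cv2.resize(np.clip((img[130:320,190:342].astype(float)-0)*1.7,0,255).astype(np.uint8),(480,600),interpolation=cv2.INTER_CUBIC),cv2.resize(np.clip(s[140:260,194:258]*1.5,0,255).astype(np.uint8),(320,600),interpolation=cv2.INTER_CUBIC)]))
E
```

```text
15.7833 [539.23038685  58.37725875 152.39989472] [ 0.04390393 -0.21307845 -0.52321743] 12.00182142007964 141.7958120203293
```

View pics/c18.png

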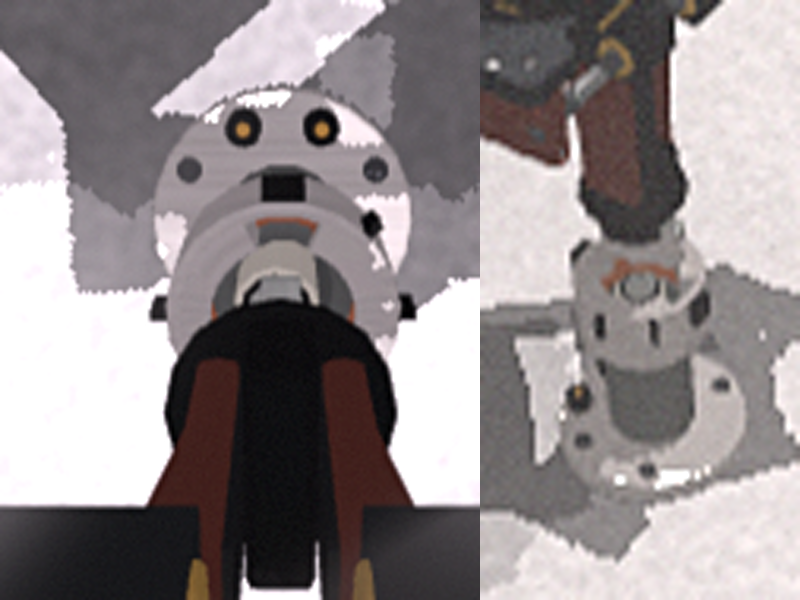

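View pics/w13.png

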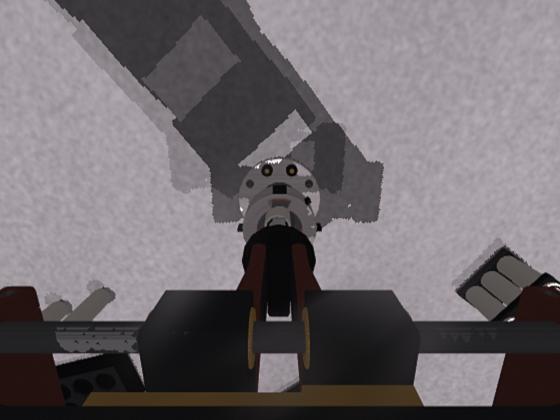

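```bash
python3 - <<'E'
from h import *
d=np.load('w13.npz'); c=(d['K'],d['R'],d['t']); s=152/480
f=lambda u,v:(190+(u+.5)*s-.5, 130+(v+.5)*190/600-.5)
T=lambda P:(d['Rt'].T@(P-d['ee'])).round(1)
A=ray(*f(158,307),95,c);B=ray(*f(408,306),95,c); print('holder ctr',(A+B)/2,T((A+B)/2),np.hypot(*(A-B)[:2]), np.degrees(np.arctan2(*(A-B)[1::-1])))
print('rib0',T(ray(*f(283,186),95,c)), 'notch outer', T(ray(*f(284,222),100,c)))
print('disc ctr?',T(ray(*f(281.5,415),152.4-2.4,c)))
d=np.load('w5.npz')
print(d['ee'])
E
```

```text
holder ctr [538.55770189  58.6110708   95.        ] [ 0.6 -0.3 57.4] 59.94496589881451 -127.9920130791074
rib0 [30.2 -0.3 57.4] notch outer [22.9 -0.1 52.4]
disc ctr? [-0.9 -0.7  2.4]
[529.99864499  -4.80176106 199.44114009]
```

The lock ribs at (239,227) and (319,227) and the notch at (280,200) show the holder within about 0.5 mm of the cap axis. The angle matches as well, at 141.8° against 142°. I lower in steps.

Request:
carry_out:
  targets:
    - [[0,0,0],[-0.2,0.6,-12],6]
    - [[0,0,0],[-0.2,0.6,-20],6]
    - [[0,0,0],[-0.2,0.6,-26],6]
    - [[0,0,0],[-0.2,0.6,-30],6]
    - [[0,0,0],[-0.2,0.6,-33],6]
    - [[0,0,0],[-0.2,0.6,-35],6]
    - [[0,0,0],[-0.2,0.6,-35],6]

```text
t: 16.47
ee_pos: [538.9, 58.9, 117.0]
orientation: [-1.027, -2.968, 0.0]
ft_force: [0.3, 0.0, -0.8]
width: 11.7
```

```bash
python3 - <<'E'
from h import *
E=[];F=[]
for i in range(4):
    o=monitor.get_obs(); E.append(o['ee_pos']);F.append(o['ft_force']); c=cam('wrist'); img=vision.get_image('wrist')
save('w14',img); s=vision.get_image('side'); save('s14',s); Rt=cv2.Rodrigues(o['orientation'])[0]; print(o['t'],np.mean(E,0),np.mean(F,0),o['moment'],o['width'],np.degrees(np.arctan2(Rt[1,0],Rt[0,0])))
save('c19',np.hstack([cv2.resize(np.clip((img[130:320,190:342].astype(float)-0)*1.7,0,255).astype(np.uint8),(480,600),interpolation=cv2.INTER_CUBIC),cv2.resize(np.clip(s[140:260,194:258]*1.5,0,255).astype(np.uint8),(320,600),interpolation=cv2.INTER_CUBIC)]))
E
```

```text
16.6167 [539.15130807  58.90898022 117.38982306] [ 0.33255313  0.1643065  -0.86349805] [ 0.05191722 -0.00229965  0.0039255 ] 12.107940824294491 141.8328473326383
```

View pics/c19.png

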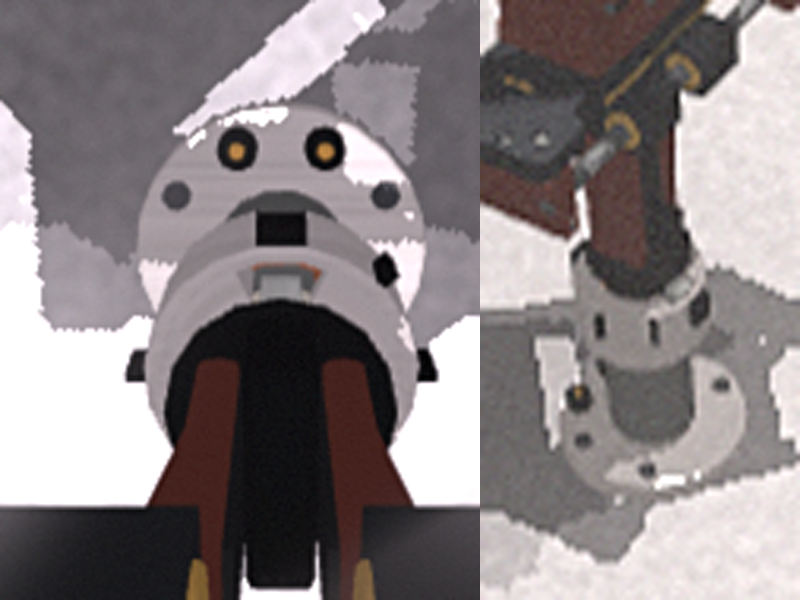

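The steel lug shows centred in the notch at (279,219) and there is no side force. I press down.

Request:
carry_out:
  targets:
    - [[0,0,0],[0,0,-2],6]
    - [[0,0,0],[0,0,-4],6]
    - [[0,0,0],[0,0,-6],6]
    - [[0,0,0],[0,0,-8],6]
    - [[0,0,0],[0,0,-9.5],6]
    - [[0,0,0],[0,0,-9.5],6]
    - [[0,0,0],[0,0,-9.5],6]

```text
t: 17.3
ee_pos: [539.6, 58.9, 108.1]
orientation: [1.027, 2.968, 0.001]
ft_force: [-0.1, -0.7, 5.7]
width: 11.6
```

```bash
cat > chk.py <<'E'
from h import *
import sys
n=sys.argv[1]
E=[];F=[];M=[]
for i in range(4):
    o=monitor.get_obs(); E.append(o['ee_pos']);F.append(o['ft_force']);M.append(o['moment']); img=vision.get_image('wrist')
save('w'+n,img); s=vision.get_image('side'); save('s'+n,s); Rt=cv2.Rodrigues(o['orientation'])[0]; print(o['t'],np.mean(E,0).round(2),np.mean(F,0).round(2),np.mean(M,0).round(3),o['width'],np.degrees(np.arctan2(Rt[1,0],Rt[0,0])),o['qpos'].round(2))
save('d'+n,np.hstack([cv2.resize(np.clip((img[130:320,190:342].astype(float)-0)*1.7,0,255).astype(np.uint8),(480,600),interpolation=cv2.INTER_CUBIC),cv2.resize(np.clip(s[140:260,194:258]*1.5,0,255).astype(np.uint8),(320,600),interpolation=cv2.INTER_CUBIC)]))
E
python3 chk.py 20
```

```text
17.45 [539.57  58.93 108.17] [-0.35  0.23  5.58] [-0.063  0.049  0.01 ] 11.878431495275557 141.8332333048073 [ 0.09  0.47  1.89 -0.    0.79 -0.82]
```

View pics/d20.png

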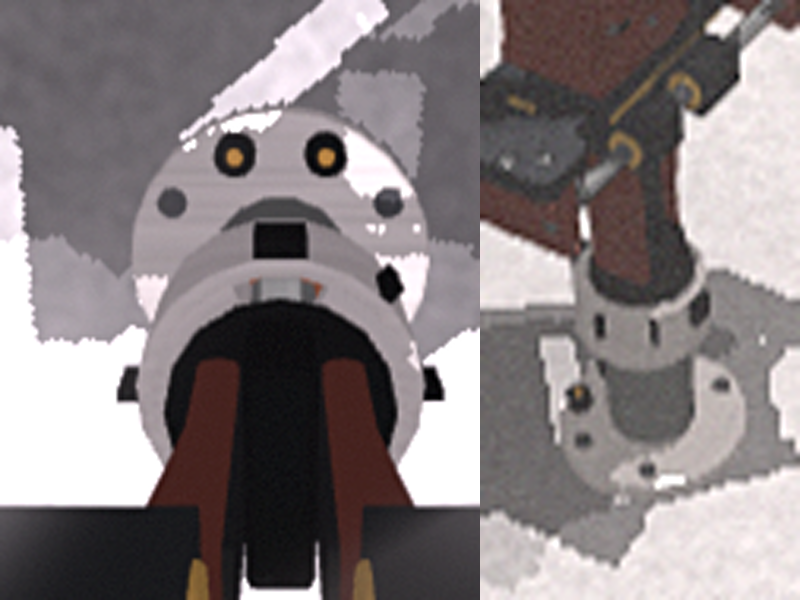

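Request:
carry_out:
  targets:
    - [[0,0,0],[0,0,-1],6]
    - [[0,0,0],[0,0,-2],6]
    - [[0,0,0],[0,0,-2.5],6]
    - [[0,0,0],[0,0,-2.5],6]
    - [[0,0,0],[0,0,-2.5],6]

```text
t: 17.97
ee_pos: [539.7, 58.9, 107.3]
orientation: [1.026, 2.968, 0.001]
ft_force: [-5.3, 0.1, 21.7]
width: 11.6
```

```bash
python3 chk.py 21
```

```text
18.1167 [539.71  58.95 107.28] [-5.27 -0.59 21.88] [-0.204  1.004 -0.011] 11.805839921282542 141.84349639676972 [ 0.09  0.47  1.89 -0.    0.78 -0.82]
```

View pics/d21.png

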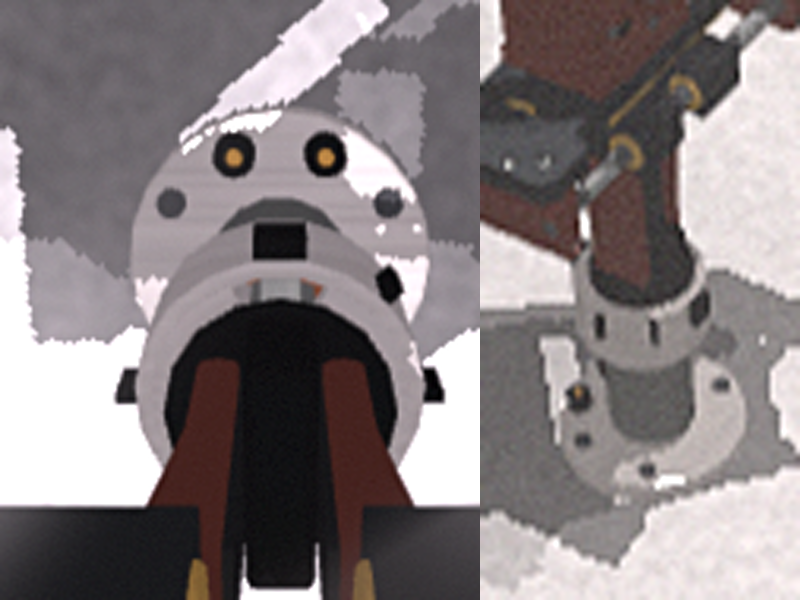

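The disc is on the rim: 22 N, with the TCP at 107.3 so the cap is at about 85 mm. I ease off 1.5 mm, then twist clockwise in small steps.

Request:
carry_out:
  targets:
    - [[0,0,0],[0,0,1.3],6]
    - [[0,0,0],[0,0,1.3],6]
    - [[0,0,-5],[0,0,1.3],6]
    - [[0,0,-10],[0,0,1.3],6]
    - [[0,0,-15],[0,0,1.3],6]
    - [[0,0,-20],[0,0,1.3],6]
    - [[0,0,-25],[0,0,1.3],6]
    - [[0,0,-25],[0,0,1.3],6]

```text
t: 18.88
ee_pos: [539.7, 58.8, 107.3]
orientation: [1.65, 2.672, 0.001]
ft_force: [-1.0, -0.5, 8.4]
width: 11.8
```

```bash
python3 chk.py 22
```

```text
19.0333 [539.7   58.83 107.35] [-0.65 -0.44  8.8 ] [-0.227  0.23   0.058] 11.755477276949499 116.85131200463667 [ 0.09  0.47  1.89 -0.    0.78 -0.38]
```

View pics/d22.png

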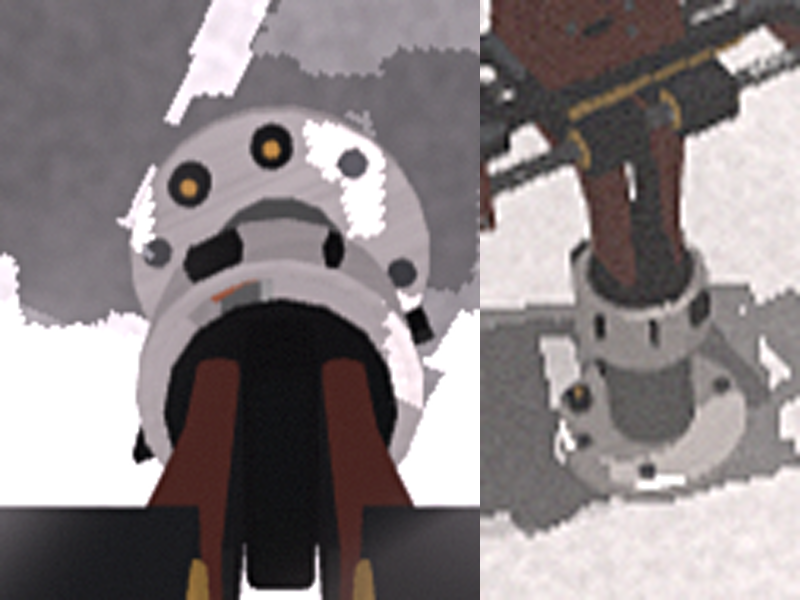

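The cap turned 25° with the tool and the lug is under the flange. I turn the remaining 20° to the middle mark.

Request:
carry_out:
  targets:
    - [[0,0,-5],[0,0,0],6]
    - [[0,0,-10],[0,0,0],6]
    - [[0,0,-15],[0,0,0],6]
    - [[0,0,-18],[0,0,0],6]
    - [[0,0,-20],[0,0,0],6]
    - [[0,0,-20],[0,0,0],6]
    - [[0,0,-20],[0,0,0],6]
    - [[0,0,-20],[0,0,0],6]

```text
t: 19.8
ee_pos: [539.6, 58.8, 107.3]
orientation: [2.084, 2.35, 0.001]
ft_force: [-0.5, -1.2, 9.2]
width: 11.7
```

```bash
python3 chk.py 23
```

```text
19.95 [539.64  58.78 107.34] [-0.41 -0.87  8.72] [-0.272  0.274  0.122] 11.952358817076927 96.8610651310466 [ 0.09  0.47  1.89 -0.    0.78 -0.03]
```

View pics/d23.png

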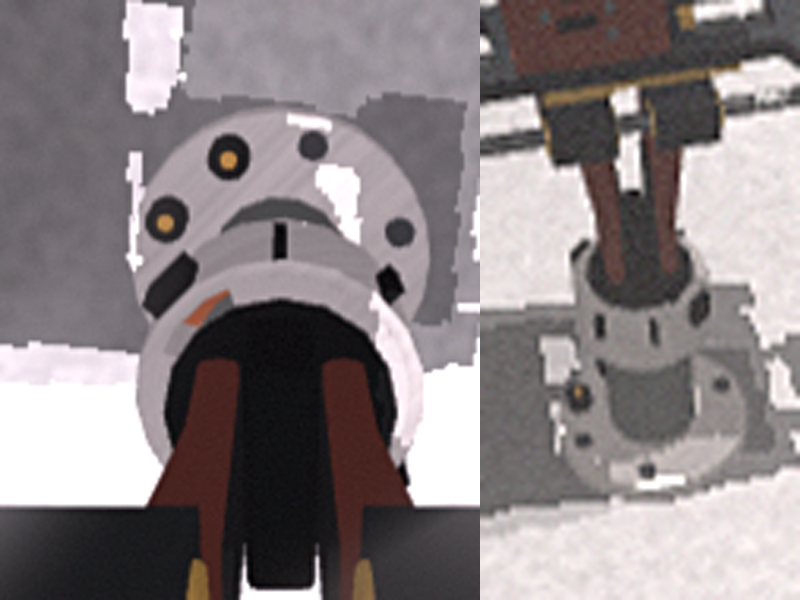

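The narrow middle rib at (278,206) is in line with the bar centre. The yaw is 96.9°, which is 45° from the notch, the ring's counter-moment is about 0.12 N m, and the arm still presses with about 9 N. I hand the job in.

```bash
python3 - <<'E'
from h import *
t=vision.get_image('top'); save('t24',t); print(order.close_job()); o=monitor.get_obs(); print(o['t'],o['width'],o['ft_force'],o['ee_pos'])
E
```

```text
the job is handed in; nothing more can be done
None
the job is handed in; nothing more can be done
```

View pics/t24.png

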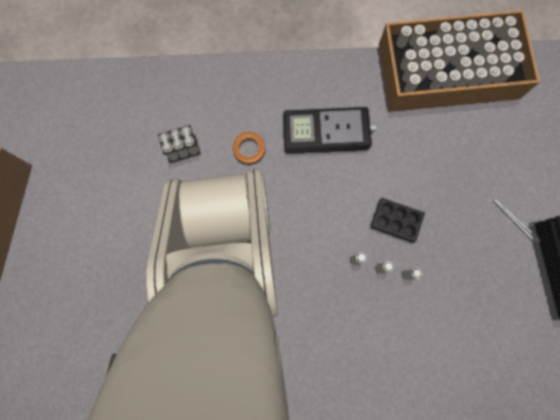

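The job is handed in at about 20 s of the 58 s, with the gripper still holding the cap at the middle mark. I took the cell from the tray, let it slide button up into the bore, set the cap's lugs through the notches, pressed it down and turned it 45° clockwise.

**Last checks:**
- **Angle:** the grip bar is in line with the narrow middle rib. The tool yaw is 96.9°, against 141.8° when the lugs were in the notches.
- **Height:** the TCP is at 107.3 mm, which puts the cap at about 85 mm with its disc on the rim. That should hold the cell about 9 mm down on its plate.
- **Forces:** about 9 N downwards and about 0.12 N m back from the ring. The text gives 0.14 N m at the mark.
- **Bystanders:** the meter, pack, tape roll and the three loose look-alike cells look unmoved in the last top picture.

**Did not agree:** while pressing, the force briefly reached about 22 N, with 5 N sideways, when the disc met the rim, so I eased off before twisting. The pad opening read 19.2 mm on the 21.2 mm cell. The camera fits of the holder centre differed from the networks by about 2 mm. I placed the cell between the two and the cap close to the fit, and neither met resistance going in. After hand-in there was no further reading to take.

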